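# Brush out the light well and hold the sprung shutter half open

### The arm

A 6-joint arm with a two-finger parallel gripper is mounted at the origin on the work surface. World frame = base frame: x ahead of the robot, y to its left, z up, the work surface at z = 0. Lengths are in mm, angles in rad, forces in N, time in s.
With the tool pointing down it reaches from about 275 to 975 mm from the base axis. Payload 8.4 kg.
Tool frame: the origin (TCP) lies midway between the tips of the shut fingers; the grasp point (between the pads) lies behind it (tcp_to_grasp is the x of the grasp point in the tool frame, in mm); x points along the fingers, y is the direction in which the jaws open and shut, and the axes are right-handed (so a half turn about x gives the same grasp; the last joint's range is limited). The gripper opens to 92 mm and grips with 3 to 60 N. Pads are 20 mm wide; open, the fingers measure 128 mm over their backs; the gripper's body (75 mm by 189 mm) begins 69 mm behind the grasp point.
Start: joints at [1.214, 0.353, 1.633, -0, 1.155, -0.002], TCP at [217.125, 586.075, 214.583] pointing down, gripper open.
Joint ranges: [-2.63, 2.63], [-0.92, 2.1], [0.06, 2.66], [-1.3, 4.44], [0, 2.69], [-3.02, 3.02]. Speed limits (rad/s): [2.22, 2.22, 2.79, 3.14, 3.14, 3.14].

### API

Orientations are given as a unit quaternion [x, y, z, w].
In Python, from workcell import state, grab_frame, camera_info, finish_job, search_frame, place_of, tcp_to_grasp gives the robot as it stands.
- The arm moves only by the tool step_arm, never from a script. Its argument "series" is a list of rows, each a list of 7 numbers: the shift along the tool's x, y, z in mm, then the turn, a rotation vector about the tool's x, y, z in rad, then the gripper's target within -1 to 1 (shut at 1, half-way at 0, fully open at -1). A call has 1 to 20 rows; each row is the pose to reach, as a shift and turn from the pose commanded when the call began, along the tool's axes at that moment; what a row does not reach only later rows make up. A row lasts 1/10 s, in which the tool goes at most 50 mm and 8.59 degrees, less where a joint would pass 70% of its speed; a pose out of reach is approached as far as the arm can. A call with a gripper value outside its range is refused whole. The fingers move at their own pace and stop on an object; "newtons" is the grip in N (left out, the last holds). Time passes only in rows, so rows that repeat a pose let the fingers close. It gives the time, the measured TCP pose, the force and the opening at its end, in the units of the state.
- state(): the state, without advancing time (a new reading comes with each control period).
- grab_frame(name): name is "scene" or "top" or "wrist"; returns the picture (384x512x3 uint8, red, green, blue); there is no depth.
- camera_info(name): a dict with "fx", "fy", "cx", "cy" (pixels), "dist_coeffs" ([k1, k2, p1, p2, k3] as OpenCV has them; the pictures are not rectified), "rvec" (rotation vector, rad) and "tvec" (3), from world to camera coordinates, as OpenCV has them; the wrist camera has in their place "hand_eye" (4x4, takes a point from camera to tool coordinates, whose origin is the TCP and whose axes are the tool frame's). Camera axes: x right, y down, z forward; pixel columns grow to the right and rows downward; lengths in mm; the calibration is good to about 2 mm. A picture is of the moment at which its call begins: read the wrist's pose just before it. camera_info takes no time and is no camera call.
- finish_job(): hands the job in, once; it reports no verdict.
Trained networks look in the newest picture that a camera, given by its name, has taken for a name from the list of things; names that differ only in an ending like _2 or _b are one class to them, and where a whole thing is asked for, a point or a joint stands for the part that bears it (a point fixed in the world has none). Each returns a list of dicts, best first, with "p" (0 to 1); they miss things now and then, are a little off and sometimes report something else, mostly with a low value. They report only what shows in the picture. A call takes as long as a camera call. They do not tell look-alikes from the thing itself.
- search_frame(thing, camera): "pixel" ([column, row] in pixels, amid what is visible of it).
- place_of(thing, camera): "pixel" ([column, row] in pixels: a listed point, or the origin of a listed thing).
The state is a dict: "time_s": time; "joint_pos": joint angles; "joint_velocities": joint speeds; "tau": joint torques, N m; "position": TCP position; "eef_rot": TCP orientation; "force": force on the tool from outside, world axes, zero at the start; "torque": the same for the moment, N m; "grip_width": finger opening in mm.
Only numpy, scipy, OpenCV 4.12 (cv2) and the standard library are available. Lean on these libraries where they do the work, as an engineer would, in place of code of your own. Each camera call takes 0.05 s, during which the arm holds its last target.

### The job

Get the light-cell tester on the lab bench ready and open it for a half-light reading: take the long brush from its stand, brush out the upright light well by going down to the bottom, up to the mouth and down to the bottom again while the shutter stays closed, then put the brush back upright in its stand and let go of it. Then slide the sprung shutter by its tab with the fingers to half its travel (tab at the middle, longer scale line), never opening it nearly all the way, and finish while still holding it there against its spring: do not let go at the end. Leave the multimeter, solder spool, screwdriver and parts tray where they are.

Things in the scene. Friction and masses are not known exactly. Their poses are not given: they have to be found in the camera images.
- fixture: Light-cell tester, fixed to the bench: a cream-painted block 100 mm (its x) by 240 mm (its y) and 44 mm high with a black upright tube, the light well, on its -y half and an open channel with the shutter's tab on its +y half. Origin: centre of the underside. Its y axis is the shutter's slide direction. Turned up to 0.4 rad about the vertical from start to start.
- well_floor (a point): Centre of the light well's floor when the shutter is closed (the shutter plate's top, 36 mm above the bench), 55 mm from the tester's origin towards its -y. Axes as the tester's.
- well_mouth (a point): Centre of the light well's open mouth, 110 mm above the bench and 74 mm above its floor. The tube is 52 mm wide inside and 60 mm outside.
- half_mark (a point): Middle of the channel between the two long middle scale lines, at deck height (44 mm above the bench): the middle of the tab stands over this point at half travel. It is 75 mm from the tester's origin towards its +y. Axes as the tester's.
- tab (a point): The shutter's tab: an upright black fin, 30 mm wide (tester's x), 14 mm thick (tester's y, the slide direction), standing from the deck up to 94 mm above the bench. This point is at the middle of the fin, 80 mm above the bench. Closed, it is 100 mm from the well's axis; it opens by sliding away from the well, towards the tester's +y. Axes as the tester's.
- shutter (a joint): Travel of the shutter in m: 0 closed, 0.060 fully open (hard stop), half travel 0.030. A spring pulls it shut: about 2.4 N when closed, rising by 0.12 N per mm to 6 N at half and 9.6 N fully open. It snaps shut when let go.
- stand: Brush stand, fixed to the bench: a grey upright cup, 48 mm wide outside, 40 mm inside, 60 mm high, floor 8 mm above the bench, with a round foot 80 mm wide and 6 mm high. Origin: centre of the underside.
- stand_floor (a point): Centre of the stand's inner floor, 8 mm above the bench, on which the brush's foot stands.
- brush: Long brush, 200 mm, about 60 g, standing upright in the stand with bristles down: a stiff round bristle head 28 mm wide and 45 mm long with a flat foot, a ferrule 18 mm wide up to 63 mm, then a round wooden handle 14 mm wide up to 200 mm. Origin: centre of the flat foot; z along the brush to the handle's end. Grip the handle about 170 mm above the foot.
- multimeter: Bystander: yellow handheld multimeter lying flat, 150 x 75 x 40 mm. Origin: centre of the underside.
- spool: Bystander: metal solder spool standing on end, 60 mm wide, 45 mm high. Origin: centre of the underside.
- screwdriver: Bystander: screwdriver lying flat, about 180 mm long.
- parts_tray: Bystander: grey divided parts tray 130 x 160 x 35 mm. Origin: centre of the underside.
There are look-alikes about, which are no part of the job. Leave any blue look-alike of the stand alone.

How it is judged (in metres and radians):
On the way, in this order (a step that is already met when the one before it is completed fails the run):
1. brush head down at the bottom of the light well (foot within 15 mm of the floor), shutter closed (z of brush in the frame of well_floor below 0.015 m and horizontal distance between brush and well_floor below 0.022 m and value of joint shutter below 0.006 m), for 0.05 s.
2. brush raised up the well (foot more than 27 mm above the floor) (z of brush in the frame of well_floor above 0.027 m and horizontal distance between brush and well_floor below 0.03 m and value of joint shutter below 0.006 m), for 0.05 s.
3. brush head down at the bottom a second time, shutter closed (all of step 1), for 0.05 s.
4. brush back upright in its stand and let go, shutter still closed (distance between brush and stand_floor below 0.018 m and angle between brush's own z axis and vertical below 0.25 rad and contact force between the fingers and brush below 0.1 N and value of joint shutter below 0.006 m), for 0.2 s.
5. shutter held by the fingers at half travel (value of joint shutter between 0.025 and 0.035 m and contact force between the fingers and shutter above 3 N), for 0.5 s.
At the end, for the whole second after the job is handed in: The shutter is held still by the fingers (at least 3 N of contact) at half travel, 30 mm plus or minus 5 mm, and the brush stands upright (within 0.25 rad) in its stand, its foot within 18 mm of the centre of the stand's floor (all of step 5 and velocity of joint shutter between -0.005 and 0.005 m/s and distance between brush and stand_floor below 0.018 m and angle between brush's own z axis and vertical below 0.25 rad and linear speed of brush below 0.02 m/s); the arm keeps its last pose, push and grip.
It fails at once if the shutter is opened nearly all the way (beyond 50 mm) (value of joint shutter above 0.05 m).
It fails at once if a bystander is moved more than 20 mm (distance of any of multimeter, spool, screwdriver, parts_tray from where it was at the start of the episode above 0.02 m).
It also fails if it takes over 64 s, if anything falls off the work surface, if the arm or the gripper's body presses on something with over 40 N, if the wrist force passes 120 N, or if a joint passes its speed limit or range.

## Working session

There is one attempt and no reset: what is moved stays moved. The work goes in short steps, Python scripts to look and compute and a tool call to move; the robot and the scene stay as the last step left them, time stands still between calls to the robot, and variables do not carry over. Pictures are saved under pics/ and viewed, and the job is handed in when it is done.

Besides the shell and the picture viewer there is one more tool, called after "Request:" as name([rows], argument=value, ...), one row to a line, values as JSON. step_arm: Moves the arm, as the interface text tells. Its arguments: {"type":"object","properties":{"series":{"type":"array","items":{"type":"array","items":{"type":"number"}}},"newtons":{"type":"number"}},"required":["series"]}

```bash
ls; mkdir -p pics
python3 - <<'E'
from workcell import *
import cv2
s=state(); print({k:s[k] for k in('time_s','position','eef_rot','grip_width','force')}, tcp_to_grasp)
for n in('scene','top','wrist'):
    f=grab_frame(n); cv2.imwrite(f'pics/a_{n}.png',f[:,:,::-1]); print(n,camera_info(n))
E
```

```text
pics
{'time_s': 0.0, 'position': array([216.97937082, 585.58654696, 213.85881257]), 'eef_rot': array([ 0.12429862,  0.69608892, -0.12528959,  0.6959257 ]), 'grip_width': 92.03914239614937, 'force': array([-0.10697228, -0.66361535, -0.00224541])} -18.700000000000003
scene {'fx': 397.65391111383997, 'fy': 397.65391111383997, 'cx': 257.95342660711947, 'cy': 188.22059000512226, 'dist_coeffs': array([-0.10066441,  0.        ,  0.        ,  0.        ,  0.        ]), 'rvec': array([ 1.41531409,  2.14499295, -0.89885882]), 'tvec': array([ 398.0990824 , -311.30268522, 1474.21204695])}
top {'fx': 429.013612079685, 'fy': 429.013612079685, 'cx': 256.55404725856135, 'cy': 194.43156687568688, 'dist_coeffs': array([0.0136607, 0.       , 0.       , 0.       , 0.       ]), 'rvec': array([ 2.18456947, -2.15673098,  0.11839591]), 'tvec': array([-149.19808029,  640.35201936, 1306.62482445])}
wrist {'fx': 271.7137651074936, 'fy': 271.7137651074936, 'cx': 255.55715143029326, 'cy': 193.6339676226419, 'dist_coeffs': array([-0.05779055,  0.        ,  0.        ,  0.        ,  0.        ]), 'hand_eye': array([[-2.28967611e-04, -2.52955638e-01,  9.67477851e-01,
        -1.70364127e+02],
       [ 9.99999794e-01,  5.22256371e-04,  3.73212943e-04,
         1.88248837e+00],
       [-5.99677790e-04,  9.67477738e-01,  2.52955466e-01,
        -7.14227378e+01],
       [ 0.00000000e+00,  0.00000000e+00,  0.00000000e+00,
         1.00000000e+00]])}
```

View pics/a_scene.png

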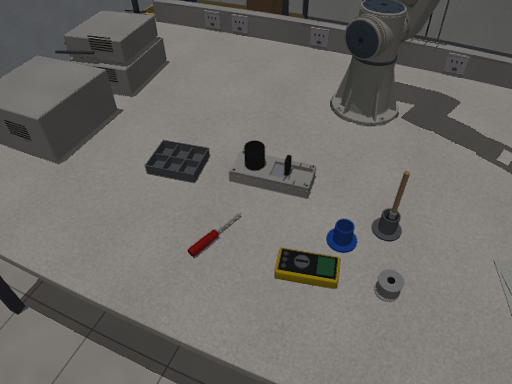

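View pics/a_top.png

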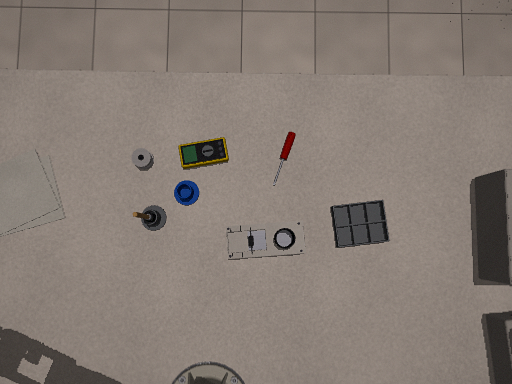

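View pics/a_wrist.png

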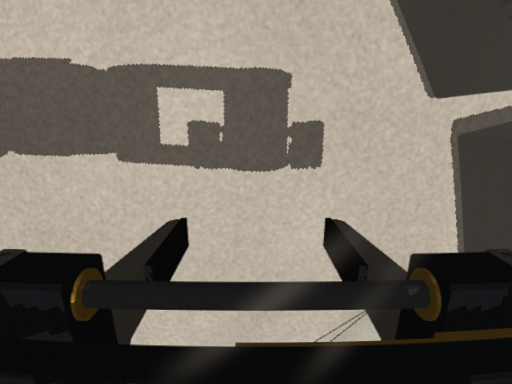

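Run:
```python
from workcell import *
for n in('scene','top'):
  for t in('stand','stand_floor','brush','fixture','well_mouth','well_floor','half_mark','tab','screwdriver','spool'):
    r=place_of(t,n); print(n,t,[(round(float(d['p']),2),[round(float(v),1) for v in d['pixel']]) for d in r[:3]])
```

```text
scene stand [(0.76, [340.2, 239.5]), (0.7, [387.0, 227.0])]
scene stand_floor [(0.92, [342.9, 238.0]), (0.89, [385.8, 224.0]), (0.36, [383.4, 288.0])]
scene brush [(0.89, [388.2, 226.5])]
scene fixture [(0.57, [271.6, 178.4])]
scene well_mouth [(0.61, [254.1, 146.9])]
scene well_floor [(0.8, [254.4, 165.6])]
scene half_mark [(0.92, [296.4, 169.2]), (0.53, [181.3, 166.8]), (0.28, [257.1, 147.4])]
scene tab [(0.58, [286.0, 162.0])]
scene screwdriver [(0.6, [386.2, 224.7])]
scene spool [(0.58, [385.3, 289.3])]
top stand [(0.94, [156.3, 217.7]), (0.86, [188.6, 190.6])]
top stand_floor [(0.87, [154.4, 217.7]), (0.55, [182.0, 192.0])]
top brush [(0.64, [152.2, 214.1]), (0.2, [153.5, 216.7])]
top fixture [(0.95, [266.3, 239.7])]
top well_mouth [(0.58, [282.3, 239.6]), (0.2, [283.5, 236.0])]
top well_floor [(0.88, [285.1, 235.9])]
top half_mark [(0.58, [241.3, 242.2])]
top tab [(0.83, [252.9, 239.2])]
top screwdriver [(0.81, [285.0, 156.6])]
top spool [(0.77, [145.0, 159.3])]
```

```bash
cat > h.py <<'E'
import numpy as np, cv2
from workcell import *
from scipy.spatial.transform import Rotation as R
def ray(n,px,pos=None,q=None):
    c=camera_info(n); K=np.array([[c['fx'],0,c['cx']],[0,c['fy'],c['cy']],[0,0,1]])
    u=cv2.undistortPoints(np.array(px,float).reshape(-1,1,2),K,c['dist_coeffs']).reshape(-1,2)
    d=np.c_[u,np.ones(len(u))]
    if n=='wrist':
        T=c['hand_eye']; M=R.from_quat(q).as_matrix()
        return M@T[:3,3]+pos,(M@T[:3,:3]@d.T).T
    Rm=cv2.Rodrigues(c['rvec'])[0]; return -Rm.T@c['tvec'],(Rm.T@d.T).T
def atz(n,px,z,pos=None,q=None):
    o,d=ray(n,px,pos,q); return o+d*((z-o[2])/d[:,2])[:,None]
def proj(n,P,pos=None,q=None):
    c=camera_info(n); K=np.array([[c['fx'],0,c['cx']],[0,c['fy'],c['cy']],[0,0,1]])
    P=np.array(P,float).reshape(-1,3)
    if n=='wrist':
        T=c['hand_eye']; M=R.from_quat(q).as_matrix()
        Rc=(M@T[:3,:3]).T; t=-Rc@(M@T[:3,3]+pos); rv=cv2.Rodrigues(Rc)[0]
    else: rv,t=c['rvec'],c['tvec']
    return cv2.projectPoints(P,rv,t,K,c['dist_coeffs'])[0].reshape(-1,2)
E
python3 - <<'E'
from h import *
im=cv2.imread('pics/a_top.png'); 
a=cv2.resize(im[185:285,100:320],None,fx=3.6,fy=3.6,interpolation=cv2.INTER_CUBIC); cv2.imwrite('pics/b_top.png',a)
im=cv2.imread('pics/a_scene.png')
a=cv2.resize(im[125:260,220:420],None,fx=4,fy=4,interpolation=cv2.INTER_CUBIC); cv2.imwrite('pics/b_scene.png',a)
np.set_printoptions(precision=1,suppress=True)
print('stand',atz('top',[[154.4,217.7],[156.3,217.7]],8),atz('scene',[[385.8,224],[387,227]],8))
print('well',atz('top',[[282.3,239.6],[285.1,235.9]],110),atz('scene',[[254.1,146.9]],110),atz('top',[[285.1,235.9]],36),atz('scene',[[254.4,165.6]],36))
print('tab',atz('top',[252.9,239.2],80),atz('scene',[286,162],80))
print('fix',atz('top',[266.3,239.7],0),atz('scene',[271.6,178.4],0))
print('half',atz('top',[241.3,242.2],44),atz('scene',[296.4,169.2],44))
E
```

```text
stand [[566.7 180.7   8. ]
 [566.8 174.7   8. ]] [[559.3 181.2   8. ]
 [568.5 186.2   8. ]]
well [[ 502.9 -217.3  110. ]
 [ 513.8 -225.4  110. ]] [[ 513.2 -223.1  110. ]] [[ 514.4 -230.7   36. ]] [[ 510.  -224.6   36. ]]
tab [[ 503.  -131.5   80. ]] [[ 506.3 -127.8   80. ]]
fix [[ 501.9 -173.8    0. ]] [[ 506.  -170.5    0. ]]
half [[493.4 -96.   44. ]] [[ 485.1 -101.8   44. ]]
```

View pics/b_top.png

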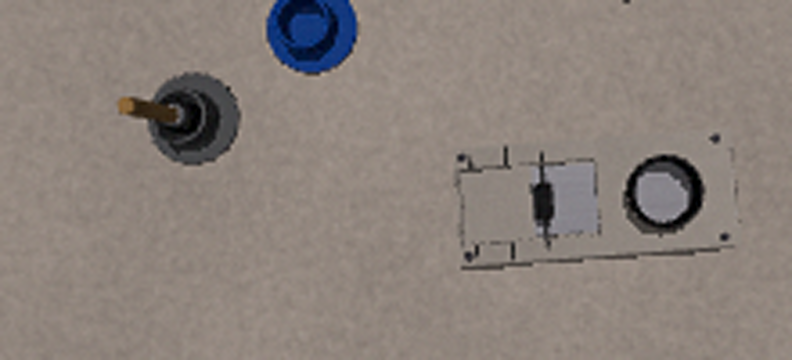

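View pics/b_scene.png

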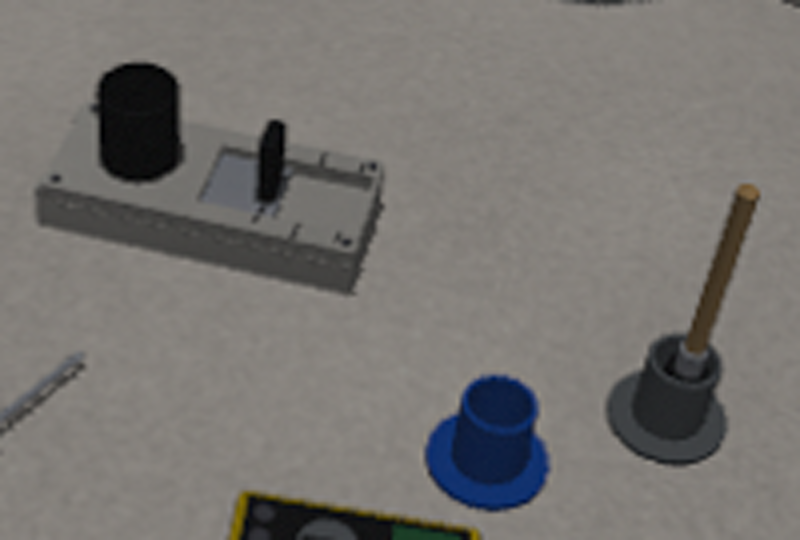

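Run:
```python
from h import *
np.set_printoptions(precision=1,suppress=True)
T=lambda p:(np.array(p,float)+.5)/3.6-.5+np.array([100,185])
S=lambda p:(np.array(p,float)+.5)/4-.5+np.array([220,125])
print('standfoot',atz('top',T([194,118]),6), atz('scene',S([667,416]),6))
print('standrim', atz('scene',S([684,363]),60))
print('handletop',atz('top',T([124,104]),200),atz('scene',S([747,191]),200))
print('handle/ferrule at 63+8',atz('scene',S([695,352]),71))
print('mouth',atz('top',T([664,193]),110),atz('scene',S([139,87]),110))
sc=atz('top',T([[461,157],[468,256],[715,138],[725,237]]),44);print('screws',sc, sc.mean(0))
print('halfmarks',atz('top',T([[505,155],[513,250]]),44))
print('tabtop',atz('top',T([543,201]),90))
P=atz('scene',S([[375,166],[346,242],[56,178],[97,107]]),44);print('scr scene',P,P.mean(0))
d=sc[2:].mean(0)-sc[:2].mean(0); print('-y dir ang',np.arctan2(-d[1],-d[0]), np.arctan2(-d[1],-d[0])-np.pi/2)
```

```text
standfoot [[567.7 183.9   6. ]] [[572.9 185.8   6. ]]
standrim [[574.  184.9  60. ]]
handletop [[568.4 191.5 200. ]] [[561.4 188.  200. ]]
handle/ferrule at 63+8 [[572.6 189.2  71. ]]
mouth [[ 506.9 -222.5  110. ]] [[ 510.7 -223.3  110. ]]
screws [[ 535.5  -53.6   44. ]
 [ 451.9  -61.1   44. ]
 [ 554.5 -270.4   44. ]
 [ 470.6 -279.1   44. ]] [ 503.1 -166.1   44. ]
halfmarks [[537.7 -91.1  44. ]
 [457.4 -99.2  44. ]]
tabtop [[ 499.2 -124.4   90. ]]
scr scene [[ 452.9  -60.3   44. ]
 [ 537.2  -54.6   44. ]
 [ 555.9 -270.6   44. ]
 [ 470.7 -277.    44. ]] [ 504.2 -165.6   44. ]
-y dir ang 1.6571439140987836 0.08634758730388703
```

Run:
```python
from h import *
np.set_printoptions(precision=3,suppress=True)
s=state(); M=R.from_quat(s['eef_rot']).as_matrix(); print(M, s['joint_pos'])
y=np.array([-.088,.996,0]); 
for sg in (1,-1):
  x=np.array([0,0,-1.]); yy=sg*y/np.linalg.norm(y); D=np.c_[x,yy,np.cross(x,yy)]
  rv=R.from_matrix(M.T@D).as_rotvec(); print(sg,rv)
g=np.array([569,187,300.]); print('to above stand tool',M.T@(g-s['position']))
```

```text
[[ 0.     0.347  0.938]
 [-0.     0.938 -0.347]
 [-1.    -0.     0.   ]] [ 1.214  0.353  1.633 -0.     1.155 -0.002]
1 [-0.443  0.     0.   ]
-1 [ 2.699  0.    -0.   ]
to above stand tool [ -85.411 -251.977  468.601]
```

Request:
step_arm([
  [-60, -60, 110, -0.15, 0, 0, -1],
  [-60, -252, 468, -0.443, 0, 0, -1],
  [-60, -252, 468, -0.443, 0, 0, -1],
  [-60, -252, 468, -0.443, 0, 0, -1],
  [-60, -252, 468, -0.443, 0, 0, -1],
  [-60, -252, 468, -0.443, 0, 0, -1],
  [-60, -252, 468, -0.443, 0, 0, -1],
  [-60, -252, 468, -0.443, 0, 0, -1],
  [-60, -252, 468, -0.443, 0, 0, -1],
  [-60, -252, 468, -0.443, 0, 0, -1],
  [-60, -252, 468, -0.443, 0, 0, -1],
  [-60, -252, 468, -0.443, 0, 0, -1],
  [-60, -252, 468, -0.443, 0, 0, -1],
  [-60, -252, 468, -0.443, 0, 0, -1],
])

```text
time_s: 2.55
position: [567.6, 187.9, 274.3]
eef_rot: [-0.031, 0.707, 0.031, 0.706]
force: [-0.9, 0.1, -0.2]
grip_width: 91.5
```

Run:
```python
from h import *
np.set_printoptions(precision=2,suppress=True)
s=state(); print(s['time_s'],s['position'],R.from_quat(s['eef_rot']).as_matrix(),s['joint_pos'],s['joint_velocities'],s['force'])
f=grab_frame('wrist')[:,:,::-1].copy(); p,q=s['position'],s['eef_rot']
for P in ([570,184.5,60],[570,184.5,208],[570,184.5,6]):
    u=proj('wrist',P,p,q)[0]; print(P,u); cv2.circle(f,tuple(int(v) for v in u),3,(0,0,255),1)
cv2.imwrite('pics/c_w.png',cv2.resize(f,None,fx=1.5,fy=1.5))
```

```text
2.55 [567.6  187.91 274.34] [[-0.   -0.09  1.  ]
 [ 0.    1.    0.09]
 [-1.    0.   -0.  ]] [ 0.32  0.26  1.63  0.    1.26 -1.34] [ 0.02 -0.01  0.   -0.   -0.   -0.  ] [-0.87  0.14 -0.18]
[570, 184.5, 60] [251.59 174.93]
[570, 184.5, 208] [249.4  205.11]
[570, 184.5, 6] [252.03 168.78]
```

View pics/c_w.png

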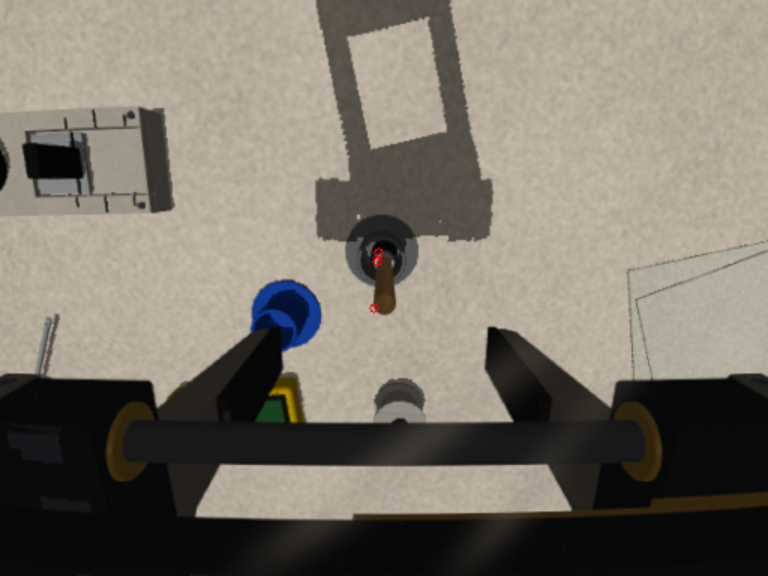

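Run:
```python
from h import *
np.set_printoptions(precision=1,suppress=True)
s=state(); p,q=s['position'],s['eef_rot']
im=cv2.imread('pics/c_w.png'); im=cv2.resize(im[200:330,330:440],None,fx=5,fy=5,interpolation=cv2.INTER_CUBIC); cv2.imwrite('pics/c2.png',im)
print('foot',atz('wrist',[[253.8,166.7]],6,p,q),'handle',atz('wrist',[[257,202]],208,p,q))
```

```text
foot [[566.3 187.4   6. ]] handle [[566.4 191.4 208. ]]
```

View pics/c2.png

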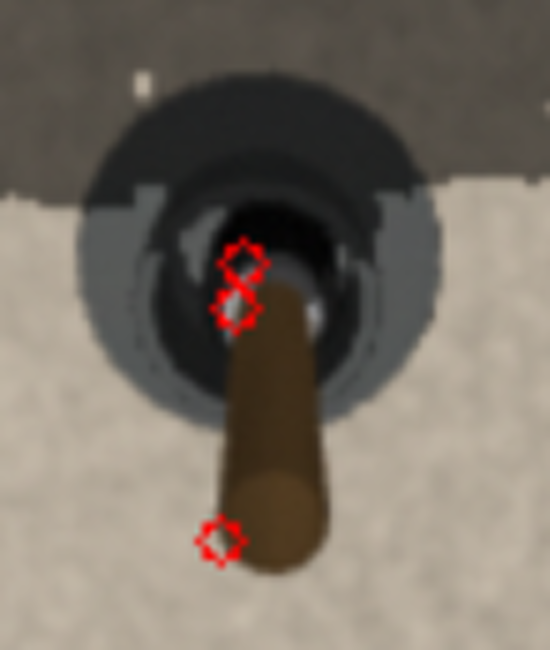

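Request:
step_arm([
  [0, 2, -1, 0, 0, 0, -1],
  [40, 2, -1, 0, 0, 0, -1],
  [80, 2, -1, 0, 0, 0, -1],
  [115, 2, -1, 0, 0, 0, -1],
  [115, 2, -1, 0, 0, 0, -0.2],
  [115, 2, -1, 0, 0, 0, 1],
  [115, 2, -1, 0, 0, 0, 1],
  [115, 2, -1, 0, 0, 0, 1],
  [115, 2, -1, 0, 0, 0, 1],
  [115, 2, -1, 0, 0, 0, 1],
  [115, 2, -1, 0, 0, 0, 1],
  [115, 2, -1, 0, 0, 0, 1],
], newtons=35)

```text
time_s: 3.8
position: [567.3, 189.1, 159.8]
eef_rot: [-0.031, 0.706, 0.031, 0.706]
force: [-0.7, 0.4, 1.6]
grip_width: 29.8
```

Run:
```python
from h import *
f=grab_frame('wrist'); cv2.imwrite('pics/d_w.png',f[:,:,::-1])
s=state(); print(s['grip_width'],s['position'],s['force'])
```

```text
25.54204066526856 [567.2434921  189.04440216 159.64823587] [-0.33322175  0.34542242 -0.25681465]
```

View pics/d_w.png

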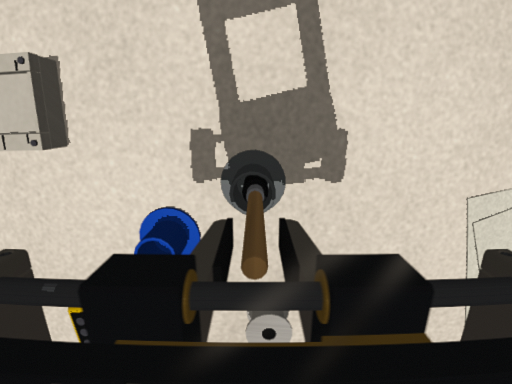

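Request:
step_arm([
  [0, 0, 0, 0, 0, 0, 1],
  [0, 0, 0, 0, 0, 0, 1],
  [0, 0, 0, 0, 0, 0, 1],
  [0, 0, 0, 0, 0, 0, 1],
  [0, 0, 0, 0, 0, 0, 1],
])

```text
time_s: 4.35
position: [567.2, 189.1, 159.5]
eef_rot: [-0.031, 0.706, 0.031, 0.706]
force: [0.8, 0.1, -0.1]
grip_width: 13.5
```

Run:
```python
from h import *
s=state(); print(s['grip_width'],s['position'],s['force'])
f=grab_frame('wrist'); cv2.imwrite('pics/e_w.png',f[:,:,::-1])
o=atz('wrist',[[254.5,268]],208,s['position'],s['eef_rot']); print(o)
print(proj('wrist',s['position']+[0,0,18.7],s['position'],s['eef_rot']))
```

```text
13.52133715602519 [567.22443117 189.07828584 159.51912282] [ 0.80267718  0.09756869 -0.08087824]
[[566.9810022  190.46045416 208.        ]]
[[252.35833021 242.89816289]]
```

View pics/e_w.png

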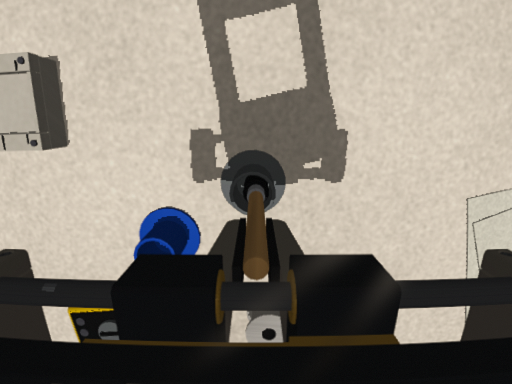

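Request:
step_arm([
  [-10, 0, 0, 0, 0, 0, 1],
  [-35, 0, 0, 0, 0, 0, 1],
  [-70, 0, 0, 0, 0, 0, 1],
  [-100, 0, 0, 0, 0, 0, 1],
  [-120, 0, 0, 0, 0, 0, 1],
  [-125, -5, -1, 0, 0, 0, 1],
  [-125, -20, -5, 0, 0, 0, 1],
  [-125, -45, -11, 0, 0, 0, 1],
  [-125, -80, -19, 0, 0, 0, 1],
  [-125, -120, -28, 0, 0, 0, 1],
  [-125, -160, -38, 0, 0, 0, 1],
  [-125, -200, -47, 0, 0, 0, 1],
  [-125, -240, -56, 0, 0, 0, 1],
  [-125, -280, -66, 0, 0, 0, 1],
  [-125, -320, -75, 0, 0, 0, 1],
  [-125, -355, -83, 0, 0, 0, 1],
  [-125, -382, -90, 0, 0, 0, 1],
  [-125, -397, -94, 0, 0, 0, 1],
  [-125, -403, -95, 0, 0, 0, 1],
  [-125, -403, -95, 0, 0, 0, 1],
], newtons=50)

```text
time_s: 6.4
position: [507.6, -220.8, 283.9]
eef_rot: [-0.031, 0.707, 0.031, 0.706]
force: [-0.2, -0.3, -0.6]
grip_width: 13.1
```

Run:
```python
from h import *
np.set_printoptions(precision=2,suppress=True)
s=state(); p=s['position']; q=s['eef_rot']; print(s['grip_width'],p,s['force'],s['joint_pos'])
ims=[]
ft=[p[0],p[1],p[2]+18.7-170]
for n in('scene','top','wrist'):
    f=grab_frame(n)[:,:,::-1].copy()
    for P,c in (([508.4,-220.8,110],(0,0,255)),(ft,(0,255,0)),([508.4,-220.8,36],(255,0,0))):
        u=proj(n,P,p,q)[0]; print(n,P,u)
    u=proj(n,[508.4,-220.8,110],p,q)[0].astype(int); x,y=max(u[0]-60,0),max(u[1]-60,0)
    cv2.imwrite(f'pics/f_{n}.png',f); ims.append(cv2.resize(f[y:y+110,x:x+120],(264*1,242),interpolation=cv2.INTER_CUBIC)); print(x,y)
cv2.imwrite('pics/f.png',np.hstack(ims))
```

```text
13.139109268553714 [ 507.6  -220.85  283.92] [-0.16 -0.29 -0.6 ] [-0.41  0.18  1.71  0.    1.26 -2.07]
scene [508.4, -220.8, 110] [255.5  146.12]
scene [np.float64(507.60345245069016), np.float64(-220.84506449309652), np.float64(132.62315716364265)] [255.5  139.65]
scene [508.4, -220.8, 36] [255.8 165.6]
195 86
top [508.4, -220.8, 110] [283.52 237.73]
top [np.float64(507.60345245069016), np.float64(-220.84506449309652), np.float64(132.62315716364265)] [284.07 237.99]
top [508.4, -220.8, 36] [281.88 237.81]
223 177
wrist [508.4, -220.8, 110] [253.87 179.77]
wrist [np.float64(507.60345245069016), np.float64(-220.84506449309652), np.float64(132.62315716364265)] [253.8  182.91]
wrist [508.4, -220.8, 36] [254.1  170.13]
193 119
```

View pics/f.png

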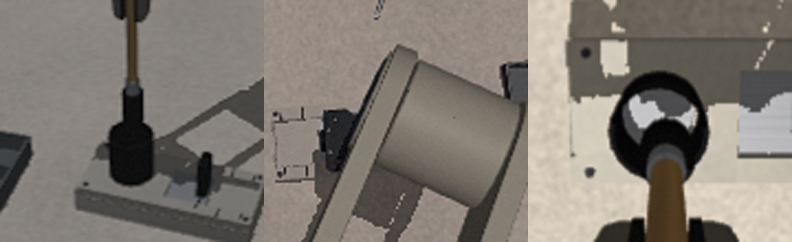

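View pics/f_wrist.png

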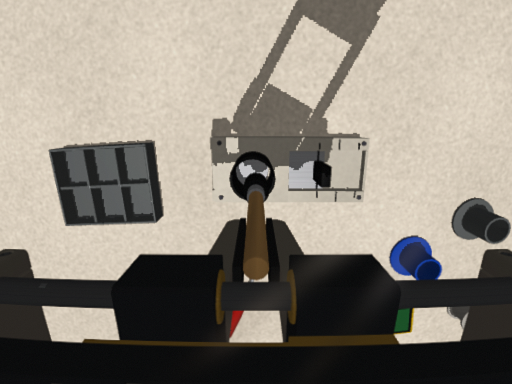

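Run:
```python
from h import *
np.set_printoptions(precision=1,suppress=True)
s=state(); p=s['position']; q=s['eef_rot']
f=cv2.imread('pics/f_wrist.png')
def ring(r,z,c):
    a=np.linspace(0,2*np.pi,40); return proj('wrist',np.c_[c[0]+r*np.cos(a),c[1]+r*np.sin(a),z+0*a],p,q)
g=cv2.resize(f[120:220,200:380],None,fx=4.4,fy=4.4,interpolation=cv2.INTER_CUBIC)
sc=lambda u:((u-[200,120]+.5)*4.4-.5).astype(np.int32)
cv2.polylines(g,[sc(ring(30,110,(508.4,-220.8)))],True,(0,0,255),1)
cv2.polylines(g,[sc(ring(26,110,(508.4,-220.8)))],True,(0,0,255),1)
cv2.polylines(g,[sc(ring(14,p[2]+18.7-170+45,p[:2]))],True,(0,255,0),1)
cv2.polylines(g,[sc(ring(14,p[2]+18.7-170,p[:2]))],True,(0,255,0),1)
a=.088; ex=np.array([np.cos(a),np.sin(a)]);ey=np.array([-np.sin(a),np.cos(a)]); o=np.array([503.6,-166])
c=[np.r_[o+i*50*ex+j*120*ey,44] for i,j in((1,1),(1,-1),(-1,-1),(-1,1))]
cv2.polylines(g,[sc(proj('wrist',c,p,q))],True,(255,0,0),1)
cv2.imwrite('pics/g.png',g)
```

```text
(no output)
```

View pics/g.png

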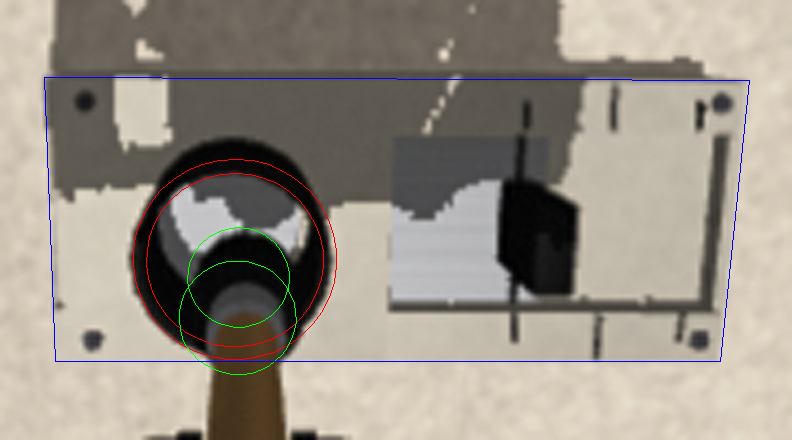

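Request:
step_arm([
  [15, 0, 0, 0, 0, 0, 1],
  [35, 0, 0, 0, 0, 0, 1],
  [55, 0, 0, 0, 0, 0, 1],
  [75, 0, 0, 0, 0, 0, 1],
  [88, 0, 0, 0, 0, 0, 1],
  [92, 0, 0, 0, 0, 0, 1],
  [92, 0, 0, 0, 0, 0, 1],
  [92, 0, 0, 0, 0, 0, 1],
])

```text
time_s: 7.35
position: [508.7, -220.7, 193.4]
eef_rot: [-0.031, 0.706, 0.031, 0.707]
force: [0.4, -0.6, -0.3]
grip_width: 13.4
```

Run:
```python
from h import *
np.set_printoptions(precision=2,suppress=True)
s=state(); p=s['position']; q=s['eef_rot']; print(s['grip_width'],p,s['force'],s['torque'])
f=grab_frame('scene')[:,:,::-1]
g=grab_frame('wrist')[:,:,::-1]
cv2.imwrite('pics/h.png',np.hstack([cv2.resize(f[80:200,200:330],(390,360)),cv2.resize(g[100:384,100:400],(390,360))]))
```

```text
13.387086163174077 [ 508.73 -220.74  193.41] [ 0.43 -0.6  -0.26] [0.05 0.02 0.05]
```

View pics/h.png

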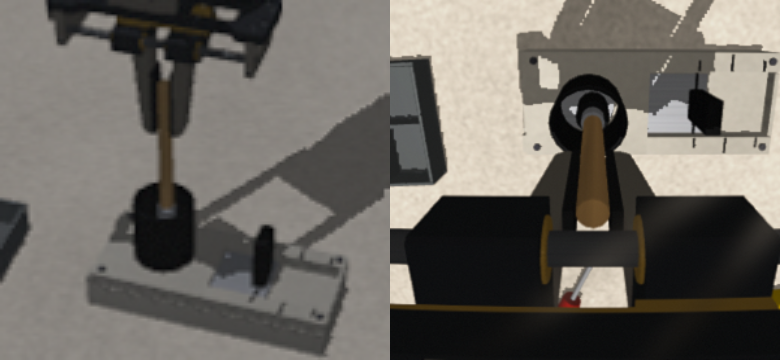

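Request:
step_arm([
  [4, 0, 0, 0, 0, 0, 1],
  [4, 0, 0, 0, 0, 0, 1],
  [4, 0, 0, 0, 0, 0, 1],
  [-10, 0, 0, 0, 0, 0, 1],
  [-30, 0, 0, 0, 0, 0, 1],
  [-48, 0, 0, 0, 0, 0, 1],
  [-56, 0, 0, 0, 0, 0, 1],
  [-58, 0, 0, 0, 0, 0, 1],
  [-58, 0, 0, 0, 0, 0, 1],
  [-58, 0, 0, 0, 0, 0, 1],
  [-45, 0, 0, 0, 0, 0, 1],
  [-25, 0, 0, 0, 0, 0, 1],
  [-8, 0, 0, 0, 0, 0, 1],
  [2, 0, 0, 0, 0, 0, 1],
  [4, 0, 0, 0, 0, 0, 1],
  [4, 0, 0, 0, 0, 0, 1],
  [4, 0, 0, 0, 0, 0, 1],
])

```text
time_s: 9.15
position: [507.9, -220.5, 189.2]
eef_rot: [-0.031, 0.707, 0.031, 0.706]
force: [-3.6, 2.0, 13.3]
grip_width: 13.2
```

Run:
```python
from h import *
np.set_printoptions(precision=2,suppress=True)
s=state(); p=s['position']; q=s['eef_rot']; print(s['grip_width'],p,s['force'],s['torque'])
f=grab_frame('scene')[:,:,::-1]
g=grab_frame('wrist')[:,:,::-1]
cv2.imwrite('pics/i.png',np.hstack([cv2.resize(f[80:200,200:330],(390,360)),cv2.resize(g[100:384,100:400],(390,360))]))
```

```text
13.226695734723139 [ 507.91 -220.54  189.18] [-3.57  2.02 13.32] [ 0.7   1.18 -0.03]
```

View pics/i.png

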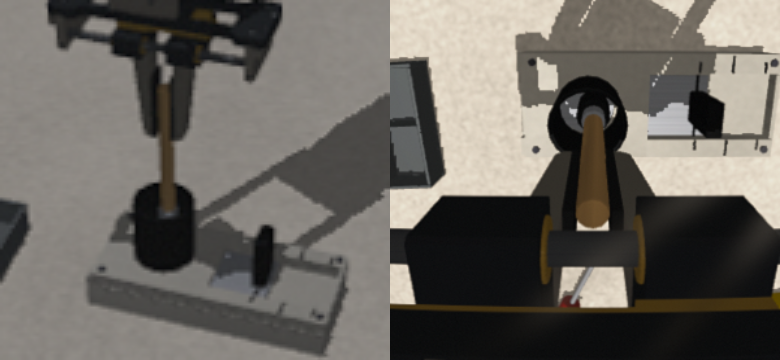

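Request:
step_arm([
  [-10, 0, 0, 0, 0, 0, 1],
  [-30, 0, 0, 0, 0, 0, 1],
  [-60, 0, 0, 0, 0, 0, 1],
  [-88, 0, 0, 0, 0, 0, 1],
  [-98, 0, 0, 0, 0, 0, 1],
  [-100, 5, 1, 0, 0, 0, 1],
  [-100, 20, 5, 0, 0, 0, 1],
  [-100, 45, 11, 0, 0, 0, 1],
  [-100, 80, 19, 0, 0, 0, 1],
  [-100, 120, 29, 0, 0, 0, 1],
  [-100, 160, 38, 0, 0, 0, 1],
  [-100, 200, 48, 0, 0, 0, 1],
  [-100, 240, 57, 0, 0, 0, 1],
  [-100, 280, 67, 0, 0, 0, 1],
  [-100, 320, 76, 0, 0, 0, 1],
  [-100, 355, 85, 0, 0, 0, 1],
  [-100, 380, 91, 0, 0, 0, 1],
  [-100, 395, 94, 0, 0, 0, 1],
  [-100, 401, 96, 0, 0, 0, 1],
  [-100, 401, 96, 0, 0, 0, 1],
])

```text
time_s: 11.25
position: [568.0, 187.5, 287.7]
eef_rot: [-0.032, 0.707, 0.031, 0.706]
force: [0.2, -0.6, -0.9]
grip_width: 13.5
```

Run:
```python
from h import *
np.set_printoptions(precision=2,suppress=True)
s=state(); p=s['position']; q=s['eef_rot']; print(s['time_s'],s['grip_width'],p,s['force'])
ims=[]
def ring(n,r,z,c):
    a=np.linspace(0,2*np.pi,40); return proj(n,np.c_[c[0]+r*np.cos(a),c[1]+r*np.sin(a),z+0*a],p,q)
for n,(x,y) in(('scene',(335,130)),('wrist',(200,120))):
    f=grab_frame(n)[:,:,::-1].copy(); cv2.imwrite(f'pics/j_{n}.png',f)
    g=cv2.resize(f[y:y+120,x:x+120],(390,390),interpolation=cv2.INTER_CUBIC)
    sc=lambda u:((u-[x,y]+.5)*3.25-.5).astype(np.int32)
    for r,z in((24,60),(40,6)): cv2.polylines(g,[sc(ring(n,r,z,(569,186)))],True,(0,0,255),1)
    for z in (0,45): cv2.polylines(g,[sc(ring(n,14,p[2]-153+z,p[:2]))],True,(0,255,0),1)
    ims.append(g)
cv2.imwrite('pics/j.png',np.hstack(ims))
```

```text
11.25 13.452045984230937 [567.99 187.49 287.73] [ 0.16 -0.56 -0.86]
```

View pics/j.png

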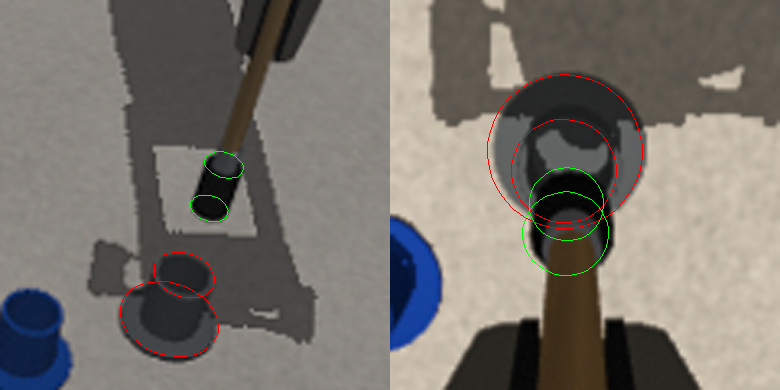

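Request:
step_arm([
  [15, 0, 0, 0, 0, 0, 1],
  [40, 0, 0, 0, 0, 0, 1],
  [65, 0, 0, 0, 0, 0, 1],
  [80, 0, 0, 0, 0, 0, 1],
  [92, 0, 0, 0, 0, 0, 1],
  [96, 0, 0, 0, 0, 0, 1],
  [96, 0, 0, 0, 0, 0, 1],
  [96, 0, 0, 0, 0, 0, 1],
])

```text
time_s: 12.15
position: [569.0, 187.3, 193.4]
eef_rot: [-0.031, 0.706, 0.031, 0.707]
force: [0.2, -0.1, -0.4]
grip_width: 12.9
```

Run:
```python
from h import *
np.set_printoptions(precision=2,suppress=True)
s=state(); p=s['position']; q=s['eef_rot']; print(s['time_s'],s['grip_width'],p,s['force'],s['torque'])
f=grab_frame('scene')[:,:,::-1]
g=grab_frame('wrist')[:,:,::-1]
cv2.imwrite('pics/k.png',np.hstack([cv2.resize(f[130:250,335:455],(390,390)),cv2.resize(g[130:280,180:330],(390,390))]))
```

```text
12.15 12.922481620636285 [568.98 187.32 193.38] [ 0.23 -0.11 -0.44] [0.04 0.04 0.02]
```

View pics/k.png

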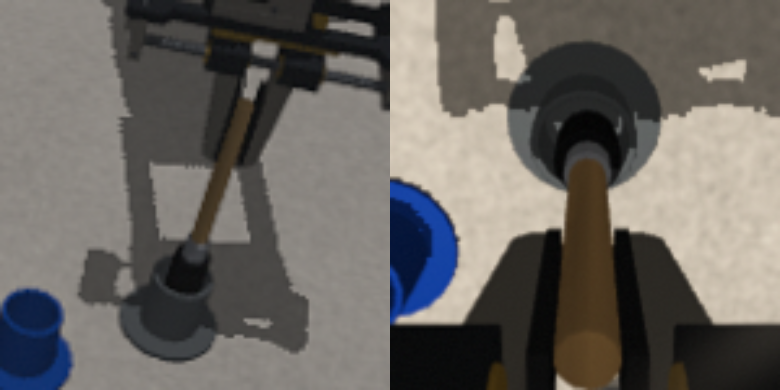

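Inside the cup with no side force; lower to the floor (foot ~40 → 8).

Request:
step_arm([
  [10, 0, 0, 0, 0, 0, 1],
  [22, 0, 0, 0, 0, 0, 1],
  [29, 0, 0, 0, 0, 0, 1],
  [32, 0, 0, 0, 0, 0, 1],
  [32, 0, 0, 0, 0, 0, 1],
  [32, 0, 0, 0, 0, 0, 1],
])

```text
time_s: 12.85
position: [568.4, 187.2, 160.4]
eef_rot: [-0.031, 0.707, 0.031, 0.706]
force: [0.0, 0.4, -0.8]
grip_width: 13.4
```

Run:
```python
from h import *
np.set_printoptions(precision=2,suppress=True)
s=state(); p=s['position']; q=s['eef_rot']; print(s['time_s'],s['grip_width'],p,s['force'],s['torque'])
```

```text
12.85 13.351734491078545 [568.39 187.21 160.36] [ 0.02  0.35 -0.8 ] [ 0.02 -0.09 -0.01]
```

Request:
step_arm([
  [1, 0, 0, 0, 0, 0, 1],
  [1, 0, 0, 0, 0, 0, 1],
  [1, 0, 0, 0, 0, 0, 0.5],
  [1, 0, 0, 0, 0, 0, 0.3],
  [1, 0, 0, 0, 0, 0, 0],
  [1, 0, 0, 0, 0, 0, 0],
  [1, 0, 0, 0, 0, 0, 0],
  [1, 0, 0, 0, 0, 0, 0],
  [1, 0, 0, 0, 0, 0, 0],
  [-20, 0, 0, 0, 0, 0, 0],
  [-60, 0, 0, 0, 0, 0, 0],
  [-105, 0, 0, 0, 0, 0, 0],
  [-120, 0, 0, 0, 0, 0, 0],
  [-120, 0, 0, 0, 0, 0, 0],
])

```text
time_s: 14.25
position: [569.8, 187.6, 283.2]
eef_rot: [-0.031, 0.705, 0.032, 0.708]
force: [-0.0, -1.1, -0.3]
grip_width: 46.2
```

Run:
```python
from h import *
np.set_printoptions(precision=2,suppress=True)
s=state(); p=s['position']; q=s['eef_rot']; print(s['time_s'],s['grip_width'],p,s['force'],s['torque'])
f=grab_frame('scene')[:,:,::-1]
g=grab_frame('wrist')[:,:,::-1]
cv2.imwrite('pics/l.png',np.hstack([cv2.resize(f[130:250,335:455],(390,390)),cv2.resize(g[120:270,180:330],(390,390))]))
```

```text
14.25 46.20052220847644 [569.76 187.63 283.21] [-0.02 -1.08 -0.32] [-0.    0.02  0.04]
```

View pics/l.png

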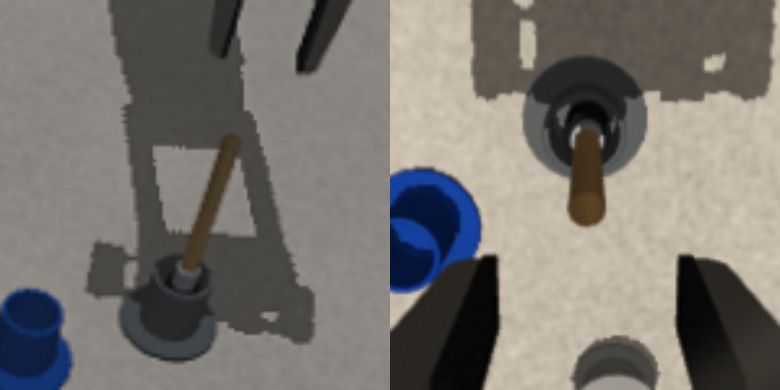

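Request:
step_arm([
  [0, -20, -6, 0, 0, 0, 0],
  [0, -60, -20, 0, 0, 0, 0],
  [0, -100, -32, 0, 0, 0, 0],
  [0, -140, -45, 0, 0, 0, 0],
  [0, -180, -58, 0, 0, 0, 0],
  [20, -220, -71, 0, 0, 0, 0],
  [50, -260, -84, 0, 0, 0, 0],
  [80, -290, -93, 0, 0, 0, 0],
  [90, -301, -97, 0, 0, 0, 0],
  [90, -301, -97, 0, 0, 0, 0],
  [90, -301, -97, 0, 0, 0, 0],
])

```text
time_s: 15.45
position: [498.6, -120.5, 190.6]
eef_rot: [-0.031, 0.707, 0.031, 0.706]
force: [-0.1, -0.1, -0.3]
grip_width: 46.1
```

Run:
```python
from h import *
np.set_printoptions(precision=2,suppress=True)
s=state(); p=s['position']; q=s['eef_rot']; print(s['time_s'],s['grip_width'],p,s['force'],R.from_quat(q).as_matrix())
g=grab_frame('wrist')[:,:,::-1]; x,y=150,110
g=cv2.resize(g[y:y+110,x:x+220],None,fx=3.6,fy=3.6,interpolation=cv2.INTER_CUBIC)
sc=lambda u:((u-[x,y]+.5)*3.6-.5).astype(np.int32)
a=.088; ex=np.array([np.cos(a),np.sin(a)]);ey=np.array([-np.sin(a),np.cos(a)]); o=np.array([503.6,-166])
def rect(cx,cy,hx,hy,z,col):
    c=[np.r_[o+(cx+i*hx)*ex+(cy+j*hy)*ey,z] for i,j in((1,1),(1,-1),(-1,-1),(-1,1))]
    cv2.polylines(g,[sc(proj('wrist',c,p,q))],True,col,1)
rect(0,0,50,120,44,(255,0,0)); rect(0,45,15,7,94,(0,0,255)); rect(0,45,15,7,44,(0,255,0)); rect(0,75,40,.3,44,(255,0,255))
cv2.imwrite('pics/m.png',g)
```

```text
15.45 46.124797677075215 [ 498.59 -120.47  190.56] [-0.05 -0.1  -0.32] [[-0.   -0.09  1.  ]
 [ 0.    1.    0.09]
 [-1.    0.   -0.  ]]
```

View pics/m.png

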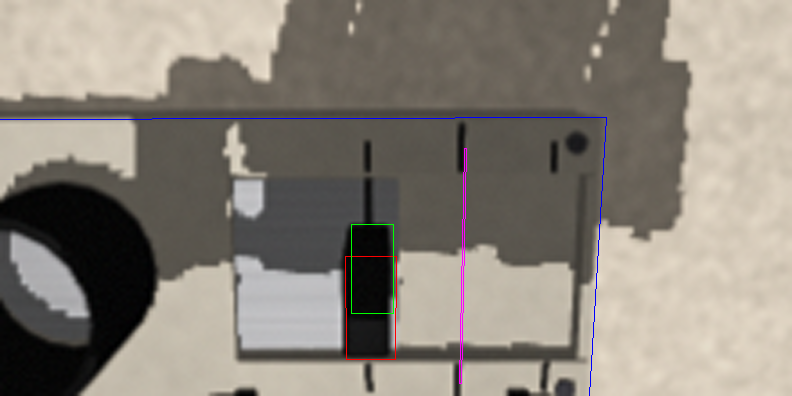

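Request:
step_arm([
  [30, -1, 1, 0, 0, 0, 0],
  [70, -1, 1, 0, 0, 0, 0],
  [105, -1, 1, 0, 0, 0, 0],
  [125, -1, 1, 0, 0, 0, 0],
  [130, -1, 1, 0, 0, 0, 0],
  [130, -1, 1, 0, 0, 0, 0],
  [130, -1, 1, 0, 0, 0, 1],
  [130, -1, 1, 0, 0, 0, 1],
  [130, -1, 1, 0, 0, 0, 1],
  [130, -1, 1, 0, 0, 0, 1],
  [130, -1, 1, 0, 0, 0, 1],
  [130, -1, 1, 0, 0, 0, 1],
  [130, -1, 1, 0, 0, 0, 1],
  [130, -1, 1, 0, 0, 0, 1],
], newtons=35)

```text
time_s: 16.9
position: [500.0, -122.6, 61.3]
eef_rot: [-0.031, 0.706, 0.031, 0.707]
force: [-1.7, -2.4, 6.9]
grip_width: 13.7
```

Run:
```python
from h import *
np.set_printoptions(precision=2,suppress=True)
s=state(); p=s['position']; q=s['eef_rot']; print(s['time_s'],s['grip_width'],p,s['force'],s['torque'])
g=grab_frame('wrist')[:,:,::-1]; cv2.imwrite('pics/n.png',g)
```

```text
16.9 13.664189894372841 [ 500.03 -122.63   61.31] [-1.69 -2.39  6.88] [-0.32  0.13 -0.03]
```

View pics/n.png

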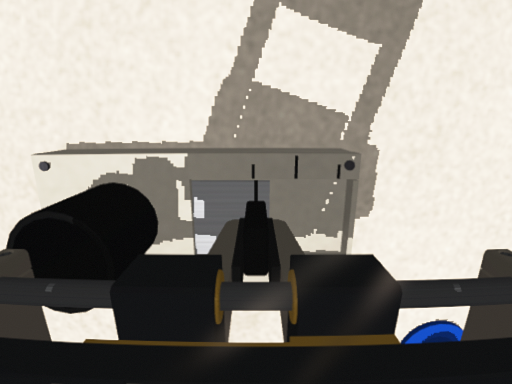

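Request:
step_arm([
  [0, 3, 0, 0, 0, 0, 1],
  [0, 7, 0, 0, 0, 0, 1],
  [0, 11, 0, 0, 0, 0, 1],
  [0, 15, 0, 0, 0, 0, 1],
  [0, 19, 0, 0, 0, 0, 1],
  [0, 23, 0, 0, 0, 0, 1],
  [0, 26, 0, 0, 0, 0, 1],
  [0, 28, 0, 0, 0, 0, 1],
  [0, 30, 0, 0, 0, 0, 1],
  [0, 30, 0, 0, 0, 0, 1],
  [0, 30, 0, 0, 0, 0, 1],
  [0, 30, 0, 0, 0, 0, 1],
])

```text
time_s: 18.15
position: [497.4, -93.2, 61.3]
eef_rot: [-0.032, 0.706, 0.031, 0.707]
force: [-1.5, -5.2, 7.1]
grip_width: 14.0
```

Run:
```python
from h import *
np.set_printoptions(precision=2,suppress=True)
s=state(); p=s['position']; q=s['eef_rot']; print(s['time_s'],s['grip_width'],p,s['force'],s['torque'])
g=grab_frame('wrist')[:,:,::-1]; x,y=130,130
cv2.imwrite('pics/o_full.png',g)
g=cv2.resize(g[y:y+150,x:x+220],None,fx=3.6,fy=3.6,interpolation=cv2.INTER_CUBIC)
sc=lambda u:((u-[x,y]+.5)*3.6-.5).astype(np.int32)
a=.088; ex=np.array([np.cos(a),np.sin(a)]);ey=np.array([-np.sin(a),np.cos(a)]); o=np.array([503.6,-166])
def rect(cx,cy,hx,hy,z,col):
    c=[np.r_[o+(cx+i*hx)*ex+(cy+j*hy)*ey,z] for i,j in((1,1),(1,-1),(-1,-1),(-1,1))]
    cv2.polylines(g,[sc(proj('wrist',c,p,q))],True,col,1)
rect(0,75,15,7,94,(0,0,255)); rect(0,75,40,.3,44,(255,0,255))
cv2.imwrite('pics/o.png',g)
f=grab_frame('scene')[:,:,::-1]; cv2.imwrite('pics/o_s.png',cv2.resize(f[120:250,220:420],None,fx=4,fy=4,interpolation=cv2.INTER_CUBIC))
```

```text
18.15 13.953972507257726 [497.43 -93.17  61.3 ] [-1.55 -5.22  7.11] [-0.84  0.2   0.  ]
```

View pics/o.png

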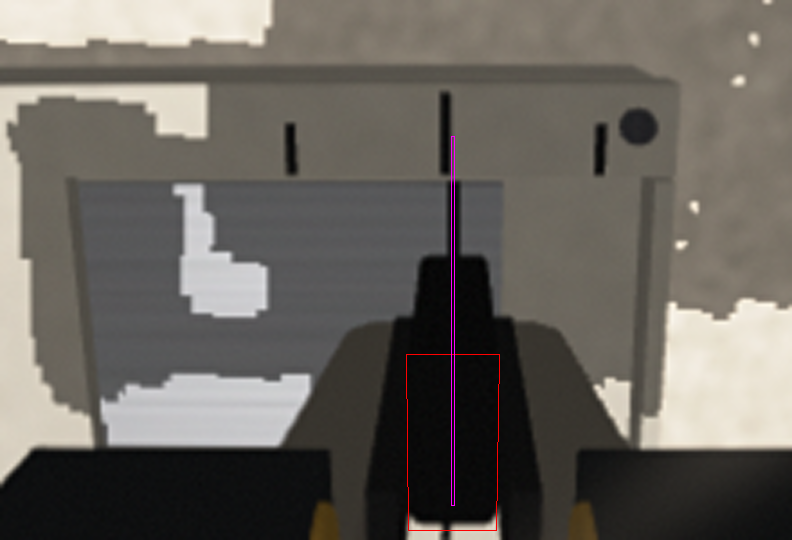

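View pics/o_s.png

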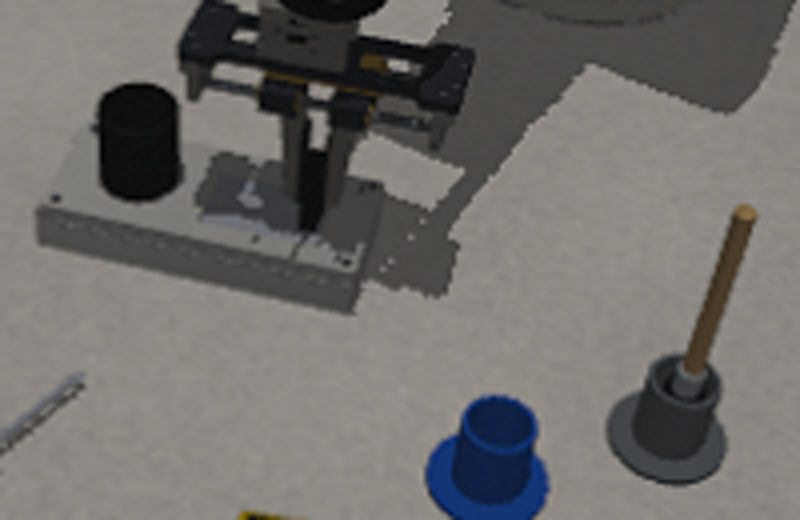

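Request:
step_arm([
  [0, 0, 0, 0, 0, 0, 1],
  [0, 0, 0, 0, 0, 0, 1],
  [0, 0, 0, 0, 0, 0, 1],
  [0, 0, 0, 0, 0, 0, 1],
  [0, 0, 0, 0, 0, 0, 1],
  [0, 0, 0, 0, 0, 0, 1],
  [0, 0, 0, 0, 0, 0, 1],
  [0, 0, 0, 0, 0, 0, 1],
])

```text
time_s: 19.05
position: [497.5, -93.2, 61.3]
eef_rot: [-0.032, 0.706, 0.031, 0.707]
force: [-1.8, -5.9, 6.7]
grip_width: 14.0
```

Run:
```python
from workcell import *
s=state(); print(s['time_s'],s['grip_width'],s['position'],s['force'],abs(s['joint_velocities']).max())
print(finish_job())
s=state(); print(s['time_s'],s['grip_width'],s['position'])
```

```text
19.05 13.96902885551363 [497.4710453  -93.17848151  61.32764612] [-1.80560118 -5.92761122  6.66786837] 0.0019454117675771988
the job is handed in; nothing more can be done
None
the job is handed in; nothing more can be done
```

The job is done and handed in at 19.05 s, with the gripper still holding the shutter open at half travel; no verdict came back.

- **Brushing:** I took the long brush from the grey stand, not the blue look-alike, and brushed the well down, up and down again. The wrist read about 13 N upward on the second down stroke, so the brush was on the floor. I did not read the force on the first down stroke, but it was commanded to the same depth.
- **Brush back:** After I let go, the pictures showed it upright in its stand. It was still standing there in the last scene picture.
- **Shutter:** I gripped the tab across its thickness (14.0 mm opening) with a 35 N grip and slid it about 29.6 mm by the tool's position. The scale lines in the wrist picture suggest about 29.3 mm. The last reading showed the arm still and about 5.9 N along the slide direction, close to the 6 N spring force at half travel.
- **Unexplained reading:** There was a steady upward force of about 7 N while holding the tab. I didn't find its cause, and it stayed well below the 40 N limit.
- **Bystanders:** I planned every path clear of them, but did not measure their positions again at the end.

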